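Load a dilution series into the sampler tray

TASK

Load the four capped standards from the blue rack into the grey metal sampler tray so that they will run from weakest to strongest: the one next to the rack's open jar is the weakest and goes next to the tray's open jar, then the others follow in their order, so that the one next to the rack's squat bottle ends next to the tray's squat bottle. Move them one at a time, weakest first, so that nothing is carried over from a strong one to a weaker one; keep them upright, set each down fully home in its well without dropping it, and leave the two jars and two squat bottles at the ends where they stand.

Things in the scene. Friction and masses are not known exactly. Their poses are not given: they have to be found in the camera images.
- standard_a_center (a point): Centre (half-way up, 37 mm above its underside) of one of four like calibration-standard bottles: clear, round, white screw cap, 30 mm in diameter, 74 mm tall, about 60 g. Starts upright in one of the four middle wells of the rack, and which of the four is drawn afresh: the letter says nothing about its strength, only its place in the row does. Its z axis is the bottle's axis, up.
- standard_b_center (a point): Centre (half-way up, 37 mm above its underside) of one of four like calibration-standard bottles: clear, round, white screw cap, 30 mm in diameter, 74 mm tall, about 60 g. Starts upright in one of the four middle wells of the rack, and which of the four is drawn afresh: the letter says nothing about its strength, only its place in the row does. Its z axis is the bottle's axis, up.
- standard_c_center (a point): Centre (half-way up, 37 mm above its underside) of one of four like calibration-standard bottles: clear, round, white screw cap, 30 mm in diameter, 74 mm tall, about 60 g. Starts upright in one of the four middle wells of the rack, and which of the four is drawn afresh: the letter says nothing about its strength, only its place in the row does. Its z axis is the bottle's axis, up.
- standard_d_center (a point): Centre (half-way up, 37 mm above its underside) of one of four like calibration-standard bottles: clear, round, white screw cap, 30 mm in diameter, 74 mm tall, about 60 g. Starts upright in one of the four middle wells of the rack, and which of the four is drawn afresh: the letter says nothing about its strength, only its place in the row does. Its z axis is the bottle's axis, up.
- rack: Blue plastic bottle rack, 64 x 290 mm, along the front of the bench, that holds the standards at first. Origin on the bench under the row's middle, y along the row, z up. Wells at x = 0: four middle ones at y = +66, +22, -22, -66 mm (38 mm wide, 2 mm chamfer), end wells at +-114 mm (43 wide). Top face at z = 22 mm, well floors at 6; a seated standard's centre is at z = 43. Fixed.
- tray: Grey metal sampler tray, 64 x 290 mm, a flange at each end, to the robot's right, its row leading away; middle wells empty at first. Origin on the bench under the row's middle, y along the row, z up. Wells at x = 0: four middle ones at y = +66, +22, -22, -66 mm (38 mm wide, 2 mm chamfer), end wells at +-114 mm (43 wide). Top face at z = 22 mm, well floors at 6; a seated standard's centre is at z = 43. Fixed.
- dilution_jar_center (a point): Centre (half-way up, 28 mm above its underside) of an open, clear glass jar with a flared rim and no cap, 37 mm wide, 56 mm tall, standing in one end well of the rack (either end): the solvent the series was diluted with. The weakest standard is next to it. Leave it where it is.
- stock_bottle_center (a point): Centre (half-way up, 25 mm above its underside) of a squat clear bottle with a wide white screw cap, 30 mm in diameter, 50 mm tall, standing in the other end well of the rack: the stock solution. The strongest standard is next to it. Leave it where it is.
- wash_jar_center (a point): Centre (half-way up, 28 mm above its underside) of an open, clear glass jar with a flared rim and no cap, 37 mm wide, 56 mm tall, standing in one end well of the tray (either end): the sampler's wash solvent. Leave it where it is.
- check_bottle_center (a point): Centre (half-way up, 25 mm above its underside) of a squat clear bottle with a wide white screw cap, 30 mm in diameter, 50 mm tall, standing in the other end well of the tray: the strong check sample that runs last. Leave it where it is.
Mind the look-alikes: they are no part of the job. What is shaped like the part that bears standard_d_center but purple or yellow is not meant.

How it is judged (in metres and radians):
On the way, in this order (a step that is already met when the one before it is completed fails the run):
1. The weakest standard (next to the dilution jar in the rack) stands in the tray's well next to the wash jar, the other three still in their rack wells (angle between each of standard_a_center, standard_b_center, standard_c_center, standard_d_center's own z axis and vertical below 0.1 rad and height (world z) of standard_a_center between 0.041 and 0.045 m and height (world z) of standard_b_center between 0.041 and 0.045 m and height (world z) of standard_c_center between 0.041 and 0.045 m and height (world z) of standard_d_center between 0.041 and 0.045 m and (horizontal distance between standard_a_center and wash_jar_center between 0.038 and 0.058 m or horizontal distance between standard_b_center and wash_jar_center between 0.038 and 0.058 m or horizontal distance between standard_c_center and wash_jar_center between 0.038 and 0.058 m or horizontal distance between standard_d_center and wash_jar_center between 0.038 and 0.058 m) and ((horizontal distance between standard_a_center and dilution_jar_center between 0.082 and 0.102 m and world y of standard_a_center above -0.2 m) or (horizontal distance between standard_b_center and dilution_jar_center between 0.082 and 0.102 m and world y of standard_b_center above -0.2 m) or (horizontal distance between standard_c_center and dilution_jar_center between 0.082 and 0.102 m and world y of standard_c_center above -0.2 m) or (horizontal distance between standard_d_center and dilution_jar_center between 0.082 and 0.102 m and world y of standard_d_center above -0.2 m)) and ((horizontal distance between standard_a_center and dilution_jar_center between 0.126 and 0.146 m and world y of standard_a_center above -0.2 m) or (horizontal distance between standard_b_center and dilution_jar_center between 0.126 and 0.146 m and world y of standard_b_center above -0.2 m) or (horizontal distance between standard_c_center and dilution_jar_center between 0.126 and 0.146 m and world y of standard_c_center above -0.2 m) or (horizontal distance between standard_d_center and dilution_jar_center between 0.126 and 0.146 m and world y of standard_d_center above -0.2 m)) and ((horizontal distance between standard_a_center and dilution_jar_center between 0.17 and 0.19 m and world y of standard_a_center above -0.2 m) or (horizontal distance between standard_b_center and dilution_jar_center between 0.17 and 0.19 m and world y of standard_b_center above -0.2 m) or (horizontal distance between standard_c_center and dilution_jar_center between 0.17 and 0.19 m and world y of standard_c_center above -0.2 m) or (horizontal distance between standard_d_center and dilution_jar_center between 0.17 and 0.19 m and world y of standard_d_center above -0.2 m))), for 0.2 s.
2. The second from the dilution jar stands in the tray's second well from the wash jar, the last two still in their rack wells (angle between each of standard_a_center, standard_b_center, standard_c_center, standard_d_center's own z axis and vertical below 0.1 rad and height (world z) of standard_a_center between 0.041 and 0.045 m and height (world z) of standard_b_center between 0.041 and 0.045 m and height (world z) of standard_c_center between 0.041 and 0.045 m and height (world z) of standard_d_center between 0.041 and 0.045 m and (horizontal distance between standard_a_center and wash_jar_center between 0.082 and 0.102 m or horizontal distance between standard_b_center and wash_jar_center between 0.082 and 0.102 m or horizontal distance between standard_c_center and wash_jar_center between 0.082 and 0.102 m or horizontal distance between standard_d_center and wash_jar_center between 0.082 and 0.102 m) and ((horizontal distance between standard_a_center and dilution_jar_center between 0.126 and 0.146 m and world y of standard_a_center above -0.2 m) or (horizontal distance between standard_b_center and dilution_jar_center between 0.126 and 0.146 m and world y of standard_b_center above -0.2 m) or (horizontal distance between standard_c_center and dilution_jar_center between 0.126 and 0.146 m and world y of standard_c_center above -0.2 m) or (horizontal distance between standard_d_center and dilution_jar_center between 0.126 and 0.146 m and world y of standard_d_center above -0.2 m)) and ((horizontal distance between standard_a_center and dilution_jar_center between 0.17 and 0.19 m and world y of standard_a_center above -0.2 m) or (horizontal distance between standard_b_center and dilution_jar_center between 0.17 and 0.19 m and world y of standard_b_center above -0.2 m) or (horizontal distance between standard_c_center and dilution_jar_center between 0.17 and 0.19 m and world y of standard_c_center above -0.2 m) or (horizontal distance between standard_d_center and dilution_jar_center between 0.17 and 0.19 m and world y of standard_d_center above -0.2 m))), for 0.2 s.
3. The third from the dilution jar stands in the tray's third well from the wash jar, the strongest still in its rack well (angle between each of standard_a_center, standard_b_center, standard_c_center, standard_d_center's own z axis and vertical below 0.1 rad and height (world z) of standard_a_center between 0.041 and 0.045 m and height (world z) of standard_b_center between 0.041 and 0.045 m and height (world z) of standard_c_center between 0.041 and 0.045 m and height (world z) of standard_d_center between 0.041 and 0.045 m and (horizontal distance between standard_a_center and wash_jar_center between 0.126 and 0.146 m or horizontal distance between standard_b_center and wash_jar_center between 0.126 and 0.146 m or horizontal distance between standard_c_center and wash_jar_center between 0.126 and 0.146 m or horizontal distance between standard_d_center and wash_jar_center between 0.126 and 0.146 m) and ((horizontal distance between standard_a_center and dilution_jar_center between 0.17 and 0.19 m and world y of standard_a_center above -0.2 m) or (horizontal distance between standard_b_center and dilution_jar_center between 0.17 and 0.19 m and world y of standard_b_center above -0.2 m) or (horizontal distance between standard_c_center and dilution_jar_center between 0.17 and 0.19 m and world y of standard_c_center above -0.2 m) or (horizontal distance between standard_d_center and dilution_jar_center between 0.17 and 0.19 m and world y of standard_d_center above -0.2 m))), for 0.2 s.
4. The strongest standard stands in the tray's fourth well, next to the check bottle (angle between each of standard_a_center, standard_b_center, standard_c_center, standard_d_center's own z axis and vertical below 0.1 rad and height (world z) of standard_a_center between 0.041 and 0.045 m and height (world z) of standard_b_center between 0.041 and 0.045 m and height (world z) of standard_c_center between 0.041 and 0.045 m and height (world z) of standard_d_center between 0.041 and 0.045 m and (horizontal distance between standard_a_center and wash_jar_center between 0.17 and 0.19 m or horizontal distance between standard_b_center and wash_jar_center between 0.17 and 0.19 m or horizontal distance between standard_c_center and wash_jar_center between 0.17 and 0.19 m or horizontal distance between standard_d_center and wash_jar_center between 0.17 and 0.19 m)), for 0.2 s.
At the end, for the whole second after the job is handed in: A standard rests upright in each of the tray's four middle wells (distance from the wash jar right within 10 mm, seated height within 2 mm, tilt under 0.1 rad), loaded one by one in the staged order, and the two jars and two squat bottles stand within 15 mm of where they were (all of step 4 and (horizontal distance between standard_a_center and wash_jar_center between 0.038 and 0.058 m or horizontal distance between standard_b_center and wash_jar_center between 0.038 and 0.058 m or horizontal distance between standard_c_center and wash_jar_center between 0.038 and 0.058 m or horizontal distance between standard_d_center and wash_jar_center between 0.038 and 0.058 m) and (horizontal distance between standard_a_center and wash_jar_center between 0.082 and 0.102 m or horizontal distance between standard_b_center and wash_jar_center between 0.082 and 0.102 m or horizontal distance between standard_c_center and wash_jar_center between 0.082 and 0.102 m or horizontal distance between standard_d_center and wash_jar_center between 0.082 and 0.102 m) and (horizontal distance between standard_a_center and wash_jar_center between 0.126 and 0.146 m or horizontal distance between standard_b_center and wash_jar_center between 0.126 and 0.146 m or horizontal distance between standard_c_center and wash_jar_center between 0.126 and 0.146 m or horizontal distance between standard_d_center and wash_jar_center between 0.126 and 0.146 m) and linear speed of each of standard_a, standard_b, standard_c, standard_d below 0.02 m/s and distance of each of dilution_jar_center, stock_bottle_center, wash_jar_center, check_bottle_center from where it was at the start of the episode below 0.015 m and angle between each of dilution_jar_center, stock_bottle_center, wash_jar_center, check_bottle_center's own z axis and vertical below 0.15 rad); the robot touches nothing.
It fails at once if a standard is tipped more than 40 degrees (angle between any of standard_a_center, standard_b_center, standard_c_center, standard_d_center's own z axis and vertical above 0.7 rad).
It fails at once if a jar or bottle at a rack or tray end is shifted by more than 15 mm or tipped (distance of any of dilution_jar_center, stock_bottle_center, wash_jar_center, check_bottle_center from where it was at the start of the episode above 0.015 m or angle between any of dilution_jar_center, stock_bottle_center, wash_jar_center, check_bottle_center's own z axis and vertical above 0.3 rad).
It fails at once if a standard is dropped (faster than 0.6 m/s within 20 mm of its seated height) ((height (world z) of standard_a_center below 0.062 m and linear speed of standard_a above 0.6 m/s) or (height (world z) of standard_b_center below 0.062 m and linear speed of standard_b above 0.6 m/s) or (height (world z) of standard_c_center below 0.062 m and linear speed of standard_c above 0.6 m/s) or (height (world z) of standard_d_center below 0.062 m and linear speed of standard_d above 0.6 m/s)).
It also fails if it takes over 96 s, if anything falls off the work surface, if the arm or the gripper's body presses on something with over 40 N, if the wrist force passes 120 N, or if a joint passes its speed limit or range.

ROBOT

A 6-joint arm with a two-finger parallel gripper is mounted at the origin on a cart in front of the work surface, level with it; the furniture and walls round the work are solid. World frame = base frame: x ahead of the robot, y to its left, z up, the work surface at z = 0. Lengths are in mm, angles in rad, forces in N, time in s.
With the tool pointing down it reaches from about 375 to 825 mm from the base axis. Payload 5.5 kg.
Tool frame: the origin (TCP) lies midway between the tips of the shut fingers; the grasp point (between the pads) lies hold_point_z behind it (hold_point_z is the distance from the TCP to the grasp point, in mm); x points along the fingers, y is the direction in which the jaws open and shut, and the axes are right-handed (so a half turn about x gives the same grasp; the last joint's range is limited). The gripper opens to 85 mm and grips with 20 to 120 N. Pads are 22 mm wide; open, the fingers measure 114 mm over their backs; the gripper's body (76 mm by 85 mm) begins 54 mm behind the grasp point. The pads swing forward as they close: fully open they stand 13 mm farther back than shut.
Start: joints at [-1.199, 0.314, -0.047, 1.21, 0, 1.571], TCP at [217.972, -559.002, 231.299] pointing down, gripper open.
Joint ranges: [-2.67, 2.67], [-0.69, 1.73], [-1.03, 1.25], [-2.08, 2.16], [-1.42, 1.45], [-3.14, 3.14]. Speed limits (rad/s): [2.39, 2.39, 3.01, 3.14, 3.14, 3.14].

INTERFACE

Orientations are given as a rotation vector (axis times angle).
In Python, from cell import reach, move_straight, movej, gripper_to, hold, solve_ik, observe, read_camera, camera_params, IKError, sign_off, hold_point_z gives the robot as it stands. Calls block until the motion is done:
- reach(position, orientation): joint-space move of the TCP to a pose.
- move_straight(position, rotation=None, v=150): straight line of the TCP; rotation=None keeps the orientation; v is the mean speed in mm/s.
- movej(angles): joint-space move.
- gripper_to(opening, f_grip=None): finger opening in mm; f_grip is the grip in N (None keeps the last); returns when the fingers have stopped.
- hold(seconds).
- solve_ik(position, orientation): joint angles nearest the present ones, or None.
- observe(): the state.
- read_camera(name): name is "scene" or "side" or "wrist"; returns (picture, depth): 480x640x3 uint8, red, green, blue; 480x640 float32, mm along the optical axis (not along the pixel's ray), 0 where there is no reading.
- camera_params(name): a dict with "fovy" (degrees; the focal length in pixels is half the picture's height over the tangent of half this angle, whatever the lens; pixels are square), "cx", "cy" (the principal point, pixels), "D" ([k1, k2, p1, p2, k3] as OpenCV has them; the pictures are not rectified), "origin" and "rotation" of the camera in the world. Camera axes: x right, y up, looking along -z (the intrinsics and any distortion apply to the point x, -y, -z); pixel columns grow to the right and rows downward; lengths in mm; the calibration is good to about 2 mm. A picture is of the moment at which its call begins: read the wrist's pose just before it. camera_params takes no time and is no camera call; for the wrist camera it gives the pose at the moment of the call.
A pose or a line that the arm cannot do raises IKError and nothing moves.
- sign_off(): hands the job in, once; it reports no verdict.
The state is a dict: "time": time; "joints": joint angles; "qd": joint speeds; "effort": joint torques, N m; "tcp_pos": TCP position; "ee_rot": TCP orientation; "contact_force": force on the tool from outside, world axes, zero at the start; "wrist_torque": the same for the moment, N m; "grip_width": finger opening in mm.
Only numpy, scipy, OpenCV 4.12 (cv2) and the standard library are available. Lean on these libraries where they do the work, as an engineer would, in place of code of your own. Each camera call takes 0.05 s, during which the arm holds its last target.

## Working session

There is one attempt and no reset: what is moved stays moved. The work goes in short steps, each a Python script; the robot and the scene stay as the last script left them, time stands still between calls to the robot, and variables do not carry over. Pictures are saved under pics/ and viewed, and the job is handed in when it is done.

```bash
ls; mkdir -p pics; python3 - <<'E'
from cell import *
import cv2,numpy as np
o=observe();print(o, hold_point_z)
for n in("scene","side","wrist"):
    p=camera_params(n);print(n,p)
    im,d=read_camera(n);cv2.imwrite(f"pics/{n}0.png",im[:,:,::-1]);np.save(f"pics/{n}0.npy",d)
    print((d>0).mean())
E
```

```text
pics
{'time': 0.0, 'joints': array([-1.19899306e+00,  3.14254648e-01, -4.80979251e-02,  1.21018144e+00,
        1.68214232e-05,  1.57076821e+00]), 'qd': array([-2.41067206e-05,  1.00751718e-03, -6.81866100e-04,  8.72153305e-04,
        1.12118106e-03, -2.72926089e-04]), 'effort': array([ 6.00906224e-04, -5.39594722e+01,  3.39746976e+01,  1.90295902e-02,
       -2.79241222e-04, -5.91292945e-06]), 'tcp_pos': array([ 217.77110113, -558.4592326 ,  230.40913451]), 'ee_rot': array([ 2.01867213,  0.38150376, -2.01929795]), 'contact_force': array([ 0.69079249, -0.24114306,  1.09522587]), 'wrist_torque': array([ 0.02319571, -0.0120429 , -0.02795864]), 'grip_width': 85.18302470553861} 18.700000000000003
scene {'fovy': 47.474233839388226, 'cx': 322.83592121576316, 'cy': 246.7001665516572, 'D': array([-0.03357701,  0.        ,  0.        ,  0.        ,  0.        ]), 'origin': array([-19.38135055, 475.07251588, 734.83939263]), 'rotation': array([ 0.41708108, -0.96723855, -2.15842565])}
0.9960384114583334
side {'fovy': 49.992866197527604, 'cx': 318.94008434910177, 'cy': 233.97015660146835, 'D': array([-0.12085934,  0.        ,  0.        ,  0.        ,  0.        ]), 'origin': array([ 92.42802168, 775.89848976, 532.58555759]), 'rotation': array([ 0.38526117, -1.41099828, -2.30372066])}
0.9960579427083334
wrist {'fovy': 61.112222984672, 'cx': 320.87831299194886, 'cy': 239.32034349476086, 'D': array([-0.06540347,  0.        ,  0.        ,  0.        ,  0.        ]), 'origin': array([ 279.81469024, -533.39887597,  373.23420177]), 'rotation': array([-0.23246853,  0.16076699, -1.19082455])}
0.9959342447916667
```

View pics/scene0.png

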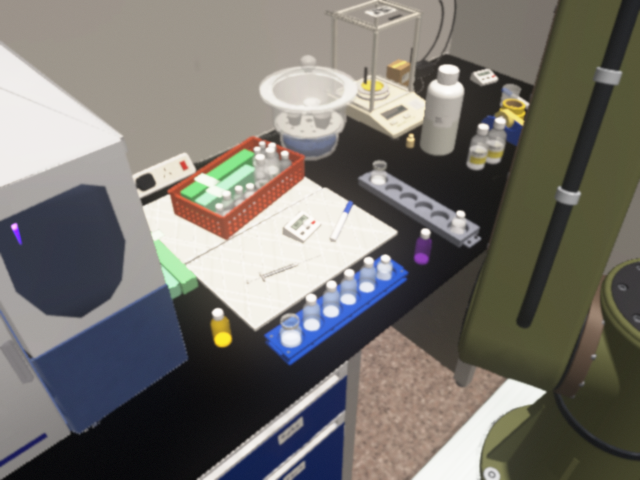

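View pics/side0.png

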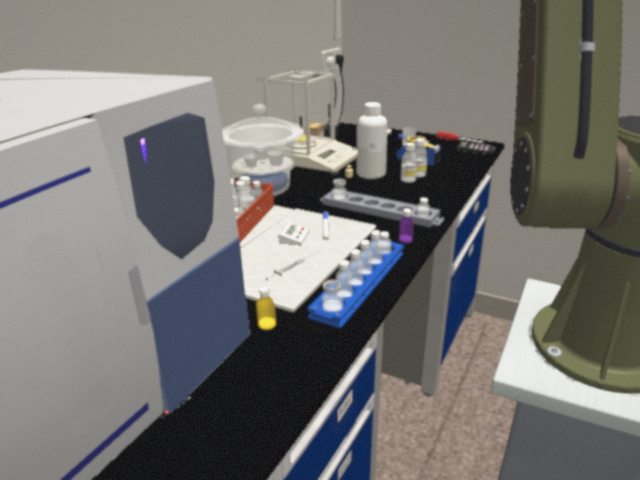

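View pics/wrist0.png

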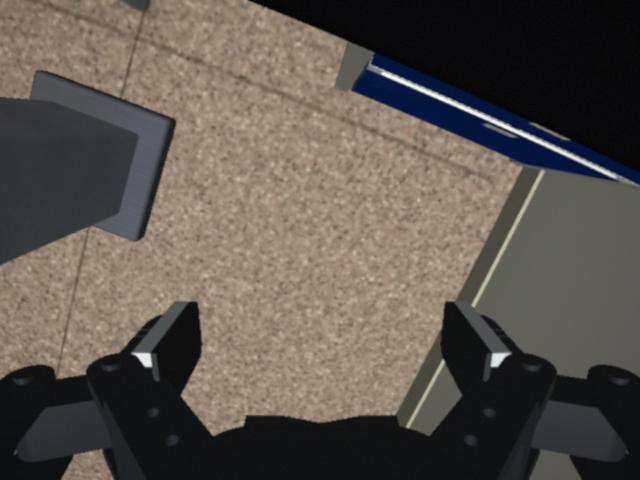

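The scene and side views agree. In the scene picture the rack's open jar is at (290,330), its +y end, and the stock bottle is at (386,266). The tray's open jar is at its far end (378,172) and the check bottle at its near end (460,222). The purple and yellow vials are at (423,247) and (221,327). Next I measure positions from both depth views.

```bash
cat > h.py <<'E'
from cell import *
import cv2,numpy as np
from scipy.spatial.transform import Rotation as R
def cloud(d,p):
    f=240/np.tan(np.radians(p['fovy'])/2)
    K=np.array([[f,0,p['cx']],[0,f,p['cy']],[0,0,1.]])
    u,v=np.meshgrid(np.arange(640.),np.arange(480.))
    n=cv2.undistortPoints(np.stack([u,v],-1).reshape(-1,1,2),K,p['D']).reshape(480,640,2)
    P=np.stack([n[...,0]*d,-n[...,1]*d,-d],-1)
    W=P@R.from_rotvec(p['rotation']).as_matrix().T+p['origin']
    W[d<=0]=np.nan
    return W
E
python3 - <<'E'
from h import *
for n in("scene","side"):
    d=np.load(f"pics/{n}0.npy");W=cloud(d,camera_params(n));im=cv2.imread(f"pics/{n}0.png").astype(int)
    b,g,r=im[...,0],im[...,1],im[...,2]
    z=W[...,2]
    print(n,"bench z",np.nanmedian(z[(np.abs(z)<15)&(W[...,0]<700)]))
    roi=(W[...,0]>250)&(W[...,0]<800)&(np.abs(W[...,1])<500)&(z>-10)&(z<100)
    blue=roi&(b>130)&(r<80)&(g<110)&(z>15)&(z<30)
    q=W[blue];print("rack",len(q),q.min(0),q.max(0),np.median(q,0))
    rect=cv2.minAreaRect(q[:,:2].astype(np.float32));print(rect)
    # white caps
    cap=roi&(z>45)&(z<90)&(r>150)&(g>150)&(b>150)
    k,l,s,c=cv2.connectedComponentsWithStats(cap.astype(np.uint8))
    for i in range(1,k):
        if s[i,4]>25:
            q=W[l==i];print(i,s[i,4],c[i].round(),q.mean(0).round(1),'top',np.percentile(q[:,2],90).round(1), 'xy range',q.min(0).round(),q.max(0).round())
E
```

```text
scene bench z 0.7521994488423616
rack 1552 [ 400.53834316 -145.35051577   15.04374767] [469.85447162 155.49339583  26.22292425] [411.39951174  44.27507476  21.87884859]
((435.0426025390625, 4.9727630615234375), (300.90728759765625, 66.85344696044922), 89.37100219726562)
1 119 [332. 132.] [ 794.6 -322.8   82.3] top 88.1 xy range [ 790. -364.   71.] [ 800. -285.   90.]
2 40 [285. 155.] [ 791.7 -173.7   84.4] top 87.8 xy range [ 786. -182.   77.] [ 800. -167.   89.]
3 1007 [249. 185.] [772.4 -61.2  67.6] top 82.8 xy range [ 723. -178.   46.] [800.  41.  90.]
10 71 [460. 215.] [ 417.  -315.4   53.1] top 57.3 xy range [ 409. -324.   45.] [ 427. -306.   58.]
13 64 [425. 233.] [ 417.7 -201.6   72.4] top 74.8 xy range [ 411. -212.   64.] [ 427. -193.   77.]
14 85 [385. 260.] [ 432.6 -107.3   52.9] top 56.5 xy range [ 425. -117.   45.] [ 443. -100.   58.]
15 192 [368. 268.] [430.2 -57.8  67.1] top 80.1 xy range [419. -69.  49.] [443. -46.  83.]
17 218 [348. 280.] [432.1 -11.5  66.6] top 80.4 xy range [422. -24.  46.] [445.  -1.  83.]
18 230 [331. 293.] [432.4  30.3  66. ] top 79.9 xy range [4
[... 528 characters left out ...]
6886  57.99449131  23.4295689 ]
((462.56793212890625, -54.0238037109375), (175.30084228515625, 418.7755126953125), 24.0429630279541)
1 78 [286. 167.] [ 794.1 -310.1   82.1] top 89.1 xy range [ 788. -342.   68.] [ 800. -275.   90.]
4 322 [243. 200.] [ 781.6 -100.    70.9] top 85.7 xy range [ 768. -149.   46.] [800. -55.  90.]
10 40 [407. 212.] [ 418.3 -200.4   72.5] top 75.2 xy range [ 411. -212.   66.] [ 427. -192.   76.]
11 793 [362. 255.] [432.6   2.7  64.7] top 81.2 xy range [ 420. -118.   45.] [448.  85.  84.]
12 99 [334. 285.] [436.2 113.2  58.2] top 63.2 xy range [424.  83.  45.] [452. 131.  65.]
13 105 [265. 291.] [519.5 198.5  70.6] top 75.0 xy range [509. 187.  47.] [529. 206.  76.]
```

```bash
python3 - <<'E'
import cv2
im=cv2.imread("pics/scene0.png");a=cv2.resize(im[150:360,240:500],None,fx=3,fy=2.8,interpolation=cv2.INTER_CUBIC);cv2.imwrite("pics/c1.png",a)
E
```

```text
(no output)
```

View pics/c1.png

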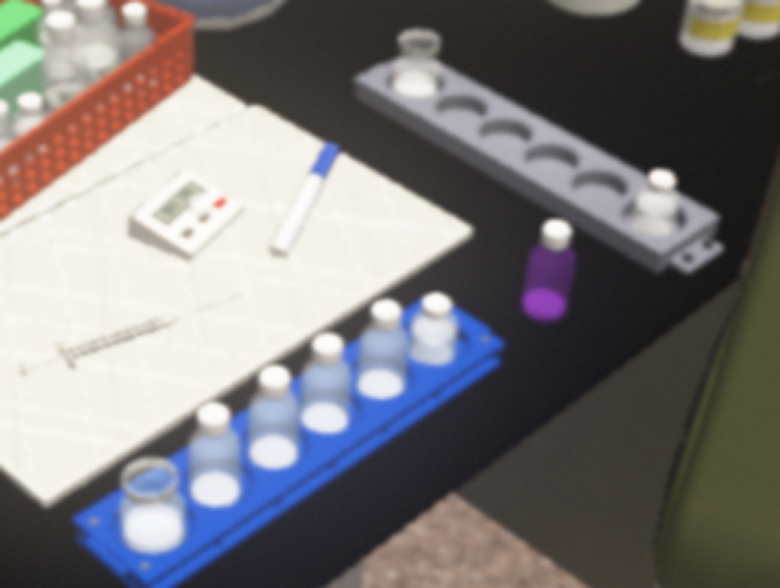

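```bash
python3 - <<'E'
from h import *
print(R.from_rotvec(observe()['ee_rot']).as_matrix().round(2), R.from_rotvec(camera_params('wrist')['rotation']).as_matrix().round(2))
for n in("scene","side"):
    d=np.load(f"pics/{n}0.npy");W=cloud(d,camera_params(n));z=W[...,2]
    m=(W[...,0]>370)&(W[...,0]<760)&(W[...,1]>-420)&(W[...,1]<-230)&(z>16)&(z<28)
    k,l,s,c=cv2.connectedComponentsWithStats(m.astype(np.uint8))
    i=1+s[1:,4].argmax();q=W[l==i]
    print(n,len(q),np.median(q[:,2]),cv2.minAreaRect(q[:,:2].astype(np.float32)),q.min(0),q.max(0))
    m=(W[...,0]>370)&(W[...,0]<760)&(W[...,1]>-420)&(W[...,1]<-180)&(z>35)&(z<100)
    k,l,s,c=cv2.connectedComponentsWithStats(m.astype(np.uint8))
    for i in range(1,k):
        if s[i,4]>15:q=W[l==i];print(s[i,4],c[i].round(),q.mean(0).round(),q.min(0).round(),q.max(0).round())
# ik checks
def down(yaw): # tool y axis direction yaw
    y=np.array([np.cos(yaw),np.sin(yaw),0]);x=np.array([0,0,-1.]);return R.from_matrix(np.stack([x,y,np.cross(x,y)],1)).as_rotvec()
for pos in([435,71,31],[435,-61,31],[435,5,150],[435,71,140],[435,-61,250]):
    for yw in(0,np.pi): 
        q=solve_ik(pos,down(yw));print(pos,yw,None if q is None else np.round(q,2))
for pos in([475,-320,31],[640,-320,31],[550,-320,200],[550,-320,250]):
    for yw in(np.pi/2,-np.pi/2): 
        q=solve_ik(pos,down(yw));print(pos,yw,None if q is None else np.round(q,2))
E
```

```text
[[-0.    0.36 -0.93]
 [ 0.   -0.93 -0.36]
 [-1.   -0.    0.  ]] [[ 0.36  0.9   0.25]
 [-0.93  0.35  0.09]
 [-0.   -0.26  0.96]]
scene 1884 22.082965820254685 ((532.9458618164062, -320.8600769042969), (70.52449798583984, 293.37261962890625), 88.18434143066406) [ 385.70039457 -359.10252151   16.03195807] [ 679.82121046 -282.75961167   27.98685635]
229 [378. 169.] [ 643. -322.   50.] [ 628. -342.   35.] [ 664. -305.   64.]
168 [459. 219.] [ 416. -313.   46.] [ 403. -330.   35.] [ 432. -302.   58.]
278 [423. 241.] [ 416. -197.   55.] [ 403. -213.   35.] [ 434. -187.   77.]
side 1114 22.12080704612316 ((533.3680419921875, -320.0354919433594), (72.30299377441406, 294.8563232421875), 89.12551879882812) [ 385.61287515 -357.79742157   16.0239947 ] [ 681.15016403 -282.12744228   27.87462261]
156 [338. 187.] [ 644. -319.   50.] [ 627. -342.   35.] [ 661. -303.   64.]
113 [423. 205.] [ 416. -312.   45.] [ 402. -325.   35.] [ 432. -301.   58.]
211 [406. 220.] [ 417. -196.   54.] [ 404. -212.   36.] [ 433. -187.   76.]
[435, 71, 31] 0 [ 0.16  0.21 -0.69  0.67  0.    1.73]
[435, 71, 31] 3.141592653
[... 440 characters left out ...]
-0.14  0.   -0.37  1.19  0.    1.43]
[435, -61, 250] 3.141592653589793 [-0.14  0.   -0.37  1.19  0.   -1.71]
[475, -320, 31] 1.5707963267948966 [-0.59  0.42 -0.39  0.77  0.   -0.59]
[475, -320, 31] -1.5707963267948966 [-0.59  0.42 -0.39  0.77  0.    2.55]
[640, -320, 31] 1.5707963267948966 [-0.46  0.65  0.01  0.93  0.   -0.46]
[640, -320, 31] -1.5707963267948966 [-0.46  0.65  0.01  0.93  0.    2.68]
[550, -320, 200] 1.5707963267948966 [-0.53  0.39 -0.    1.17  0.   -0.53]
[550, -320, 200] -1.5707963267948966 [-0.53  0.39 -0.    1.17  0.    2.61]
[550, -320, 250] 1.5707963267948966 [-0.53  0.38  0.09  1.28  0.   -0.53]
[550, -320, 250] -1.5707963267948966 [-0.53  0.38  0.09  1.28  0.    2.61]
```

```bash
cat >> h.py <<'E'
def down(yaw):
    y=np.array([np.cos(yaw),np.sin(yaw),0]);x=np.array([0,0,-1.]);return R.from_matrix(np.stack([x,y,np.cross(x,y)],1)).as_rotvec()
def snap(tag):
    p=camera_params('wrist');im,d=read_camera('wrist');cv2.imwrite(f"pics/{tag}.png",im[:,:,::-1]);np.savez(f"pics/{tag}.npz",d=d,W=cloud(d,p),im=im);return im,d
E
python3 - <<'E'
from h import *
reach([535,-355,280],down(0));hold(.3);snap('tray1');print(observe()['time'])
reach([400,5,280],down(-np.pi/2));hold(.3);snap('rack1');print(observe()['time'],observe()['tcp_pos'])
E
```

```text
1.9167
5.6917 [400.02792297   4.96576777 279.9820808 ]
```

View pics/tray1.png

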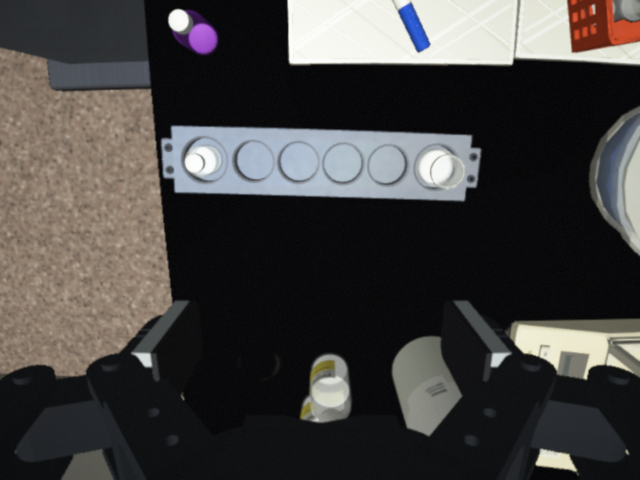

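View pics/rack1.png

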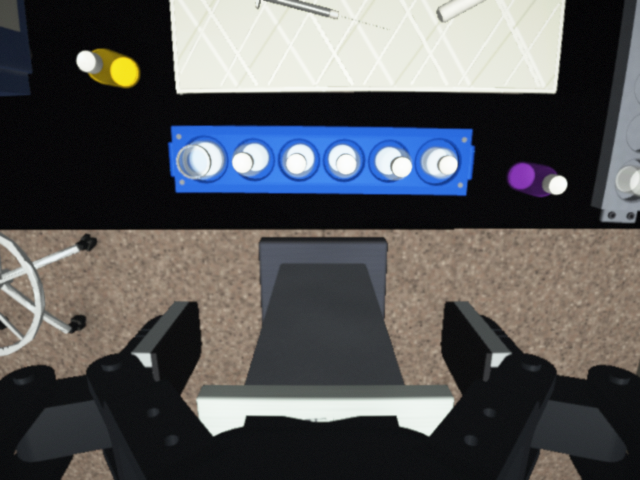

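Wrist views: the tray's wells are at about (254,160), (299,161), (343,162) and (387,164), with the wash jar at (440,168) and the check bottle at (203,160). In the rack view the dilution jar is at (200,160) and the standards at about (250,160), (297,160), (345,160) and (393,163), with the stock bottle at (440,161).

```bash
python3 - <<'E'
from h import *
from scipy.optimize import least_squares
def circ(q,r0=None):
    if r0: f=lambda p:np.hypot(q[:,0]-p[0],q[:,1]-p[1])-r0; return least_squares(f,q[:,:2].mean(0),loss='soft_l1').x
for t in('tray1','rack1'):
    D=np.load(f'pics/{t}.npz');W=D['W'];im=D['im'].astype(int);z=W[...,2]
    x,y=W[...,0],W[...,1]
    box=((x>370)&(x<700)&(y>-370)&(y<-270)) if t=='tray1' else ((x>390)&(x<480)&(y>-160)&(y<170))
    top=box&(z>18)&(z<26)
    k,l,s,c=cv2.connectedComponentsWithStats(top.astype(np.uint8));i=1+s[1:,4].argmax();q=W[l==i]
    rect=cv2.minAreaRect(q[:,:2].astype(np.float32));print(t,'top z',np.median(q[:,2]),rect)
    # chamfered trimmed: PCA-free
    print(' bbox pct',np.percentile(q,[0.5,99.5],axis=0).round(1).tolist())
    # well floors
    fl=box&(z<14)&(z>0)
    k,l,s,c=cv2.connectedComponentsWithStats(fl.astype(np.uint8))
    for i in range(1,k):
        if s[i,4]>60: q=W[l==i];print(' floor',s[i,4],c[i].round(),q.mean(0).round(1),q.min(0).round(1),q.max(0).round(1))
    hi=box&(z>(40))
    k,l,s,c=cv2.connectedComponentsWithStats(hi.astype(np.uint8))
    for i in range(1,k):
        if s[i,4]>30:
            q=W[l==i];zt=np.percentile(q[:,2],95);q2=q[q[:,2]>zt-3]
            print(' obj',s[i,4],c[i].round(),'top',zt.round(1),'cap mean',q2.mean(0).round(1),'mid',((q2.min(0)+q2.max(0))/2).round(1),'ext',np.ptp(q2,axis=0).round(1))
E
```

```text
tray1 top z 21.978096717145263 ((534.1927490234375, -320.2809753417969), (64.68888854980469, 291.2037353515625), 88.22077941894531)
 bbox pct [[390.0, -354.7, 18.8], [678.5, -285.5, 24.2]]
 floor 6739 [323. 155.] [ 536.5 -314.6    1.9] [ 370.1 -370.     0. ] [ 699.9 -270.    14. ]
 floor 451 [211. 158.] [ 423.6 -315.8    7. ] [ 400.9 -338.     3.8] [ 438.4 -295.9   14. ]
 floor 1133 [254. 160.] [ 466.9 -318.7    6.3] [ 449.1 -337.2    3.3] [ 485.3 -299.4   13.9]
 floor 1126 [298. 162.] [ 511.5 -320.2    6.2] [ 493.  -338.8    3.4] [ 530.5 -301.5   13.8]
 floor 1148 [342. 163.] [ 556.3 -321.5    6.3] [ 537.6 -340.1    3.8] [ 574.8 -302.6   14. ]
 floor 1128 [387. 164.] [ 601.6 -322.9    6.4] [ 583.1 -341.5    3.3] [ 619.4 -304.4   13.9]
 floor 152 [427. 163.] [ 642.4 -320.9    7.7] [ 629.8 -345.3    4. ] [ 663.1 -303.9   14. ]
 obj 597 [199. 161.] top 56.3 cap mean [ 420.8 -316.6   55.4] mid [ 420.5 -316.6   55.8] ext [15.9 15.2  4.5]
 obj 726 [446. 171.] top 62.4 cap mean [ 648.  -323.9   61.4] mid [ 647.3 -324.3   61.5] ext [29.8 29.2  4.2]
 obj 63275 [320. 418.] top 374.8 cap mean 
[... 1147 characters left out ...]
an [440.   71.8  79.1] mid [439.8  71.9  79.6] ext [16.7 16.4  5. ]
 obj 746 [194. 161.] top 62.4 cap mean [439.2 120.   61.3] mid [439.1 119.5  61.6] ext [29.  29.9  4.4]
 obj 870 [298. 160.] top 80.2 cap mean [438.9  27.3  79.3] mid [438.8  27.4  79.4] ext [16.6 16.1  4.3]
 obj 881 [343. 161.] top 80.2 cap mean [438.5 -14.4  79.3] mid [438.4 -14.5  79.4] ext [15.9 16.   4.3]
 obj 914 [395. 163.] top 80.2 cap mean [436.4 -61.1  79.3] mid [436.5 -61.3  79.6] ext [16.6 17.   4.8]
 obj 598 [443. 163.] top 56.3 cap mean [ 436.2 -107.4   55.3] mid [ 436.  -107.4   55.8] ext [15.4 16.4  5.1]
 obj 62788 [320. 417.] top 374.9 cap mean [418.7   6.1 375.3] mid [417.    6.2 375.7] ext [ 8.5 59.7  7.7]
```

```bash
python3 - <<'E'
from h import *
reach([439,72,150],down(0));hold(.2);snap('pre1');print(observe()['tcp_pos'],observe()['time'])
D=np.load('pics/pre1.npz');W=D['W'];z=W[...,2];x,y=W[...,0],W[...,1]
m=(z>75)&(z<84)&(x>400)&(x<470)
k,l,s,c=cv2.connectedComponentsWithStats(m.astype(np.uint8))
for i in range(1,k):
    if s[i,4]>30:
        q=W[l==i];zt=np.percentile(q[:,2],95);q2=q[q[:,2]>zt-3];print(s[i,4],c[i].round(),zt.round(1),((q2.min(0)+q2.max(0))/2).round(1),np.ptp(q2,axis=0).round(1))
E
```

```text
[438.99954651  71.98377647 150.02533158] 9.9583
746 [322. 254.] 80.5 [439.7  72.6  79.5] [16.5 16.7  4. ]
648 [320. 328.] 80.4 [438.6  27.5  79.5] [16.4 16.3  4.1]
581 [320. 389.] 80.4 [438.6 -14.1  79.4] [16.  16.8  4.1]
```

View pics/pre1.png

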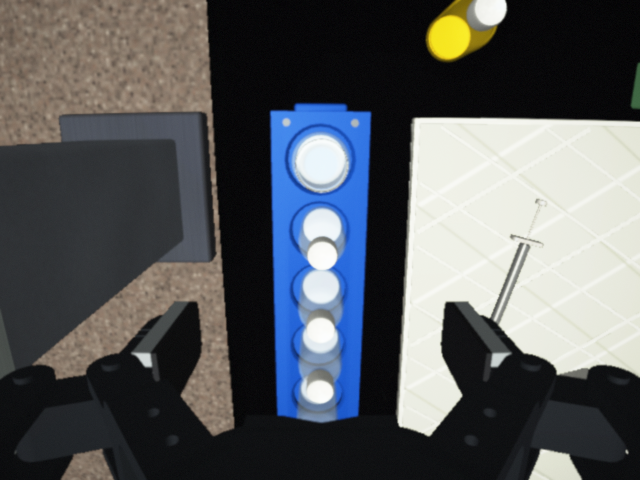

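The view at the grasp yaw agrees to within 1 mm: cap at (322,254) → (439.7, 72.6), top z 80. I'll grasp the first standard.

```bash
python3 - <<'E'
from h import *
gripper_to(62)
move_straight([439.5,72.3,30],v=150)
print(observe()['contact_force'].round(1))
gripper_to(20,f_grip=30);o=observe();print(o['grip_width'],o['contact_force'].round(1),o['time'])
move_straight([439.5,72.3,150],v=120)
o=observe();print(o['grip_width'],o['contact_force'].round(1),o['time'])
u=np.array([.9995,-.031]);t=np.array([534.1,-320.8])+66*u
reach([*t,160],down(-np.pi/2-.031));hold(.2);snap('over1');o=observe();print(o['grip_width'],o['tcp_pos'],o['time'])
E
```

```text
[0.3 0.2 0.1]
28.724285557444684 [-0.8 -0.4  6.8] 11.6583
29.30748240354817 [-0.   0.2 -1.2] 12.8083
29.110057941947534 [ 600.3947505  -321.9179143   160.35134449] 14.6333
```

View pics/over1.png

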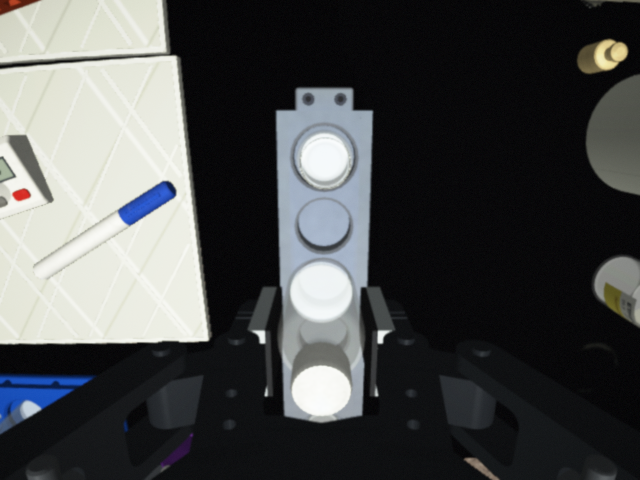

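The bottle is held upright, with its cap at (322,390). The target well is ahead at (324,222) and the wash jar at (325,158). I compare the held cap with the wells.

```bash
python3 - <<'E'
from h import *
D=np.load('pics/over1.npz');W=D['W'];z=W[...,2];x,y=W[...,0],W[...,1]
for nm,m in(('cap',(z>190)&(z<225)&(abs(x-600)<30)&(abs(y+322)<25)),('floor',(z<12)&(z>3)&(abs(y+321)<24)&(x>400)&(x<690)),('hi',(z>45)&(z<90)&(abs(y+321)<30)&(x>400)&(x<690))):
    k,l,s,c=cv2.connectedComponentsWithStats(m.astype(np.uint8))
    for i in range(1,k):
        if s[i,4]>60:
            q=W[l==i]
            if nm!='floor': q=q[q[:,2]>np.percentile(q[:,2],95)-3]
            print(nm,s[i,4],c[i].round(),q[:,2].max().round(1),((q.min(0)+q.max(0))/2).round(1),np.ptp(q,axis=0).round(1))
E
```

```text
cap 2423 [255. 351.] 224.8 [ 612.1 -302.3  219.5] [ 9.7 10.5 10.6]
cap 2709 [391. 351.] 225.0 [ 611.7 -340.6  219.7] [ 9.4 12.7 10.5]
cap 4958 [321. 369.] 210.7 [ 599.6 -320.6  208.7] [17.5 16.5  4.1]
floor 717 [324. 103.] 12.0 [ 684.5 -325.1   10. ] [10.8 39.1  3.9]
floor 388 [319. 139.] 11.9 [ 651.5 -323.5    8. ] [36.4 42.8  7.7]
floor 1942 [323. 223.] 12.0 [ 598.3 -322.2    7.8] [35.8 37.5  8.4]
hi 1319 [325. 164.] 63.9 [ 647.2 -324.3   61.7] [29.4 29.5  4.4]
```

```bash
python3 - <<'E'
from h import *
T=[600.2,-323.0]
move_straight([*T,52],v=120);print(observe()['contact_force'].round(1))
move_straight([*T,36],v=40);print(observe()['contact_force'].round(1))
move_straight([*T,30.5],v=25);hold(.1);o=observe();print(o['contact_force'].round(1),o['tcp_pos'],o['wrist_torque'].round(2))
gripper_to(60);hold(.1)
move_straight([*T,150],v=150);hold(.1);snap('pl1');print(observe()['time'])
D=np.load('pics/pl1.npz');W=D['W'];z=W[...,2];x,y=W[...,0],W[...,1]
m=(z>45)&(z<90)&(abs(y+321)<30)&(x>400)&(x<690)
k,l,s,c=cv2.connectedComponentsWithStats(m.astype(np.uint8))
for i in range(1,k):
        if s[i,4]>60:
            q=W[l==i]
            q=q[q[:,2]>np.percentile(q[:,2],95)-3]
            print(s[i,4],c[i].round(),q[:,2].max().round(1),np.percentile(q[:,2],50),((q.min(0)+q.max(0))/2).round(1),np.ptp(q,axis=0).round(1))
E
```

```text
[-0.1 -0.1 -1. ]
[-0.2  0.1 -0.6]
[0.7 0.2 3.5] [ 600.70920156 -323.28501174   30.90477701] [-0.08 -0.16  0.02]
18.3
1467 [323. 163.] 63.9 61.47629436800855 [ 647.1 -324.2   61.7] [29.7 29.7  4.3]
1977 [322. 241.] 81.5 79.2772744074793 [ 599.6 -321.9   79.3] [17.  16.5  4.4]
```

View pics/pl1.png

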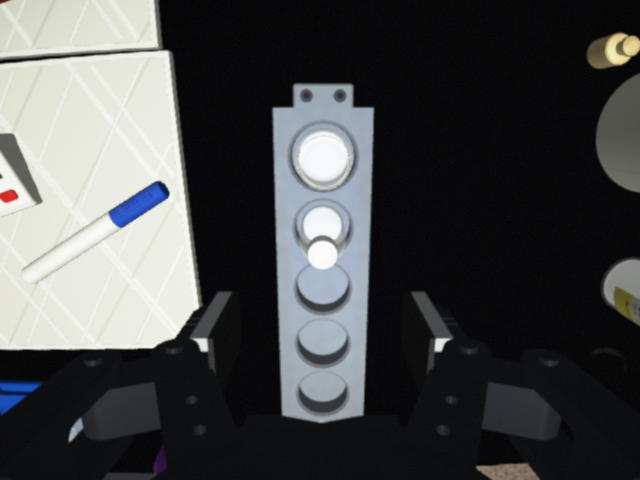

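Standard 1 is seated: its cap is at (322,255), top z matches the rack, and it is 48 mm from the wash jar. I'll do the second with the same checks.

```bash
cat >> h.py <<'E'
u=np.array([.9995,-.031]);C=np.array([534.2,-321.0])
def objs(tag):
    W=np.load(f'pics/{tag}.npz')['W'];z=W[...,2];x,y=W[...,0],W[...,1]
    m=(z>45)&(z<90)&(abs(y+321)<30)&(x>400)&(x<690)
    k,l,s,c=cv2.connectedComponentsWithStats(m.astype(np.uint8))
    for i in range(1,k):
        if s[i,4]>60:
            q=W[l==i];q=q[q[:,2]>np.percentile(q[:,2],95)-3]
            print(s[i,4],c[i].round(),np.median(q[:,2]).round(1),((q.min(0)+q.max(0))/2).round(1),np.ptp(q,axis=0).round(1))
def cycle(n,src,s):
    reach([*src,140],down(0));gripper_to(62)
    move_straight([*src,30],v=150)
    gripper_to(20,f_grip=30);o=observe();w=o['grip_width'];print('grip',w,o['contact_force'].round(1))
    assert 26<w<33
    move_straight([*src,150],v=120);w=observe()['grip_width'];print(w);assert 26<w<33
    T=C+s*u
    reach([*T,150],down(-np.pi/2-.031));hold(.15);w=observe()['grip_width'];assert 26<w<33
    move_straight([*T,52],v=120)
    for z,v in((36,40),(30.5,25)):
        f=observe()['contact_force'];print(f.round(1))
        assert np.linalg.norm(f)<10
        move_straight([*T,z],v=v)
    hold(.1);o=observe();print(o['contact_force'].round(1),o['tcp_pos'])
    assert o['contact_force'][2]<20
    gripper_to(60);hold(.1)
    move_straight([*T,150],v=150);hold(.1);snap(f'pl{n}');objs(f'pl{n}');print(observe()['time'])
E
python3 -c "
from h import *
cycle(2,[438.6,27.5],22)"
```

```text
grip 29.24487568532504 [-0.3 -0.   6.6]
29.46559502114958
[-0.7  1.2 -0.8]
[ 0.1  0.3 -0.7]
[-0.1  0.2  3.5] [ 556.69718938 -321.94732336   30.92342681]
1647 [324.  79.] 61.5 [ 647.  -324.4   61.6] [29.8 29.2  4.2]
2060 [322. 167.] 79.4 [ 599.3 -321.9   79.5] [16.8 16.8  4.4]
1978 [322. 241.] 79.3 [ 555.1 -320.6   79.3] [16.6 16.6  4.3]
229 [322. 415.] 54.7 [ 427.5 -316.4   55.2] [ 4.6 13.4  4.5]
27.475
```

View pics/pl2.png

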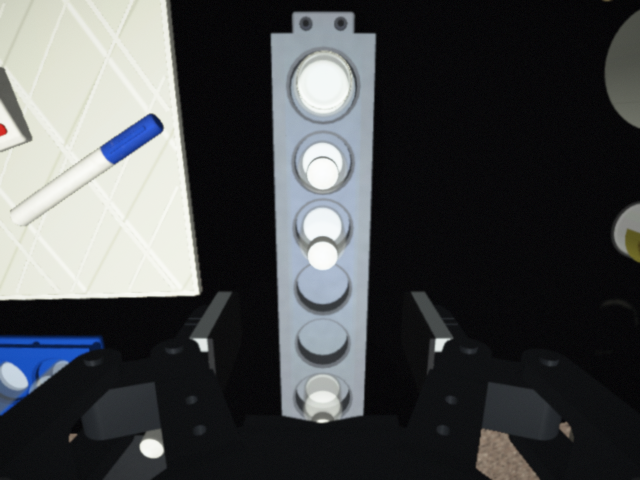

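Standards 1 and 2 stand seated, with caps at (322,172) and (322,255). Their tops are level and they are 92 mm and 48 mm from the wash jar. Third next.

```bash
python3 -c "
from h import *
cycle(3,[438.5,-14.2],-22)"
```

```text
grip 29.01993751721866 [-0.5  0.2  6.6]
29.39727789875796
[ 0.9  0.6 -1.2]
[ 0.1  0.3 -0.5]
[0.5 0.1 1.9] [ 512.69056108 -320.44059739   30.76975209]
620 [324.  13.] 61.2 [ 637.7 -324.2   61.3] [11.5 28.8  3.9]
2291 [322.  90.] 79.3 [ 599.3 -322.1   79.6] [16.8 16.5  4.7]
2051 [322. 168.] 79.3 [ 554.9 -320.5   79.5] [16.8 16.8  4.6]
1976 [322. 241.] 79.3 [ 511.2 -319.2   79.5] [16.9 16.6  4.3]
612 [322. 370.] 55.3 [ 421.  -316.5   55.4] [16.8 16.3  4. ]
36.2917
```

View pics/pl3.png

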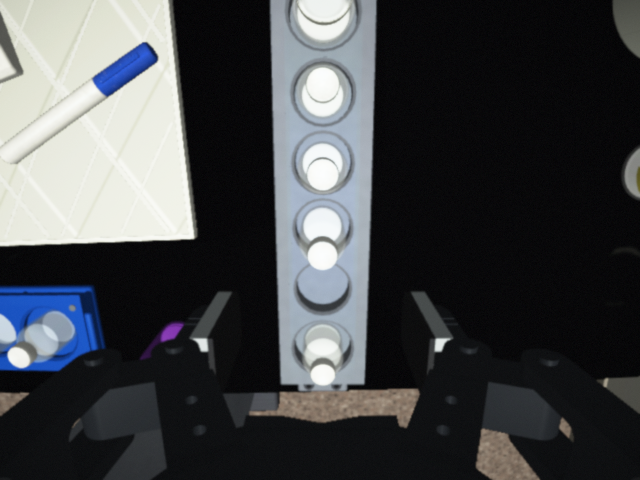

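Three are seated, the third with its cap at (322,255), and the fourth well at (323,286) is free. Now the last one.

```bash
python3 -c "
from h import *
cycle(4,[436.6,-61.1],-66)
reach([535,-355,280],down(0));hold(.4);snap('fin');objs('fin');print(observe()['time'],observe()['contact_force'])
im,d=read_camera('scene');cv2.imwrite('pics/scenef.png',im[:,:,::-1])"
```

```text
grip 29.323468856982085 [-0.7  0.1  6.4]
28.971129285639734
[ 0.8 -0.5 -0. ]
[ 0.7 -0.3  0.1]
[1.3 0.6 1.8] [ 468.68568377 -319.09704492   30.74961052]
1667 [322.  15.] 79.1 [ 592.5 -321.9   78.8] [ 3.9 13.9  5. ]
2285 [322.  90.] 79.3 [ 554.8 -320.7   79.4] [16.7 16.5  4.4]
2049 [322. 168.] 79.4 [ 510.9 -319.1   79.4] [16.7 16.8  4. ]
1970 [322. 241.] 79.3 [ 467.5 -317.8   79.5] [16.6 16.6  4.6]
647 [322. 311.] 55.4 [ 420.3 -316.4   55.4] [17.6 16.6  3.7]
44.8083
900 [247. 163.] 79.3 [ 467.7 -317.7   79.3] [17.1 15.9  4.3]
859 [294. 165.] 79.3 [ 510.7 -319.1   79.6] [16.8 16.7  4.5]
871 [343. 166.] 79.3 [ 554.8 -320.8   79.6] [16.1 16.9  4.6]
299 [195. 163.] 55.2 [ 420.3 -316.5   55.6] [15.8 16.1  3.9]
888 [391. 168.] 79.2 [ 599.2 -321.8   79.4] [17.  16.   4.4]
614 [448. 173.] 61.4 [ 647.2 -324.4   61.7] [29.4 29.4  4.2]
46.675 [ 0.01230165 -0.49274289  0.2322154 ]
```

View pics/fin.png

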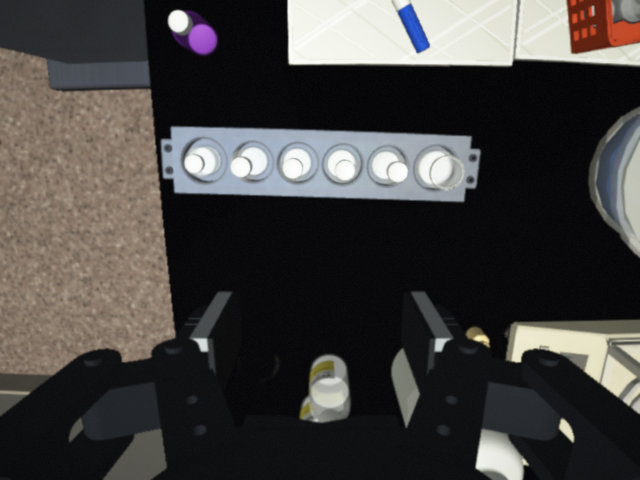

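View pics/scenef.png

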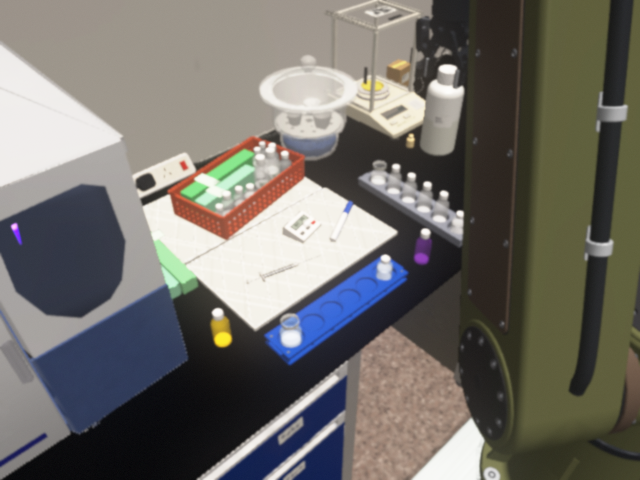

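The four standards stand in the tray at (242–398, 168) in the wrist view, 48, 92, 136 and 180 mm from the wash jar. The jars and squat bottles are where they were.

```bash
python3 -c "
from cell import *
sign_off()"
```

```text
the job is handed in; nothing more can be done
```

I moved the four standards one at a time, weakest first, from the rack into the tray, and handed the job in at about 47 s of the 96 s allowed. The hand-in gives no verdict.

- **Positions:** in the last wrist picture the standards stand 48, 92, 136 and 180 mm from the wash jar, which are the distances asked for.
- **Seating:** all four cap tops are at z ≈ 79–80 mm, the same as when the bottles sat in the rack. None of them leans visibly.
- **End pieces:** the wash jar and check bottle measured within 1 mm of their first positions. I only looked at the rack's dilution jar and stock bottle by eye in the final scene picture, where they look unmoved.
- **Forces and clearance:** the largest contact force I read was about 7 N, while gripping, and at most 3.5 N while setting bottles down. The arm ended well clear of everything.
- **Disagreement:** the wrist camera put the tray wells about 45 mm apart instead of the given 44 mm. I used the given 44 mm about the measured tray centre, and all four standards seated with no sign of catching.

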